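# Make up the red and blue kits of target-board parts

### The job

Make up the two kits on their plywood boards. On the board with the red stripe put the plain grey metal disc in the large circle and the brass bushing in the small circle; on the board with the blue stripe put the grey disc with holes in the large circle, the orange bumper in the small circle and the steel clip in the rectangle, long side along long side. Set every part in the middle of its outline, standing flat as it stood on the bench, and leave the rusty disc, the jar and the wrench where they are.

Things in the scene. Friction and masses are not known exactly. Their poses are not given: they have to be found in the camera images.
- solid_disc_c (a point): Plain light-grey cast metal disc with blank faces, 56 mm diameter, 26 mm high, lying flat, about 0.3 to 0.55 kg. This point is its centre, half-way up (13 mm above what it rests on); z up along its axis.
- bushing_c (a point): Brass bushing: a short tube standing upright, 36 mm outside diameter, 18 mm bore, 32 mm high. This point is its centre, half-way up (16 mm above what it rests on).
- holed_disc_c (a point): Light-grey cast metal disc with a pattern of black holes on its faces, 56 mm diameter, 26 mm high, lying flat, about 0.3 to 0.55 kg. This point is its centre, half-way up (13 mm above what it rests on); z up along its axis.
- bumper_c (a point): Orange plastic bumper, an upright cylinder 36 mm in diameter and 32 mm high with a small steel screw in its top. This point is its centre, half-way up (16 mm above what it rests on).
- clip_c (a point): Steel channel clip, an upside-down U with two black holes in its flat top: 46 mm long (its x), 26 mm wide (its y), 30 mm high; to be gripped across the 26 mm width. This point is its centre, half-way up (15 mm above what it rests on); z up.
- red_board: Plywood board 160 (x) by 200 (y) by 12 mm, fixed flat on the bench, red stripe along its -x edge (robot side). Origin: centre of underside, z up, yaw within 0.25 rad of world. Flat red painted outlines on top, centres in board frame: circle 82 mm inside diameter at x 0, y -48 mm (plain disc); circle 62 mm at x 0, y +48 mm (bushing).
- blue_board: Plywood board 160 (x) by 200 (y) by 12 mm, fixed flat on the bench, blue stripe along its -x edge (robot side). Origin: centre of underside, z up, yaw within 0.25 rad of world. Flat blue painted outlines on top, centres in board frame: circle 82 mm inside diameter at x 0, y -48 mm (holed disc); circle 62 mm at x -40, y +48 mm (bumper); rectangle 52 (x) by 72 (y) mm at x +42, y +50 mm (clip, its long side along board y).
- rusty_disc: Rust-brown metal disc with lighter patches, 56 mm diameter, 26 mm high, loose among the parts on the bench; not wanted. Origin: centre of its underside.
- jar: Small closed jar with a green cap, 52 mm diameter, 80 mm high, loose on the bench beyond the boards; not wanted. Origin: centre of its underside.
- wrench: Steel wrench, 180 mm long (its x), lying loose on the bench beyond the boards; not wanted. Origin: underside, near the middle.
There are look-alikes about, which are no part of the job. What is meant by the part that bears bumper_c is not green or purple, and is the smaller of those in its own colour.

How it is judged:
By the outcome, as a careful person would: the job done as asked, in the order asked, and still so for the second after the job is handed in, with the robot touching nothing.
It also fails if it takes over 109 s, if anything falls off the work surface, if the arm or the gripper's body presses on something with over 40 N, if the wrist force passes 120 N, or if a joint passes its speed limit or range.

### The arm

A 6-joint arm with a two-finger parallel gripper is mounted at the origin on the work surface. World frame = base frame: x ahead of the robot, y to its left, z up, the work surface at z = 0. Lengths are in m, angles in degrees, forces in N, time in s.
With the tool pointing down it reaches from about 0.35 to 0.95 m from the base axis. Payload 17.4 kg.
Tool frame: the origin (TCP) lies between the finger pads; the fingertips stand 14 mm ahead of it and the grasp point (between the pads) lies 5 mm behind it; z points along the fingers, y is the line along which they close (so a half turn about z gives the same grasp; the last joint's range is limited). The gripper opens to 93 mm and grips with 3 to 60 N. Pads are 15 mm wide; open, the fingers measure 128 mm over their backs; the gripper's body (75 mm by 188 mm) begins 65 mm behind the grasp point.
Start: joints at [66.99, 6.646, 82.598, -0, 90.757, -2.166], TCP at [0.24, 0.631, 0.233] pointing down, gripper open.
Joint ranges: [-162.19, 162.19], [-47.58, 125.68], [4.15, 143.07], [-65.23, 245.23], [0.69, 171.88], [-170.13, 170.13]. Speed limits (degrees/s): [108.29, 108.29, 127.2, 180, 180, 180].

### API

Orientations are given as a 3x3 rotation matrix whose columns are the frame's x, y, z axes.
In Python, from workcell import get_state, viewer, job gives the robot as it stands. The module is installed in compiled form; this text tells all that it offers.
- The arm moves only by the tool arm_command, never from a script. Its argument "plan" is a list of rows, each a list of 2 entries, a list of its own where there are three numbers: the shift along the world's x, y, z in m, then the turn, a rotation vector about the world's x, y, z in degrees. A call has 1 to 20 rows; each row is the pose to reach, as a shift and turn from the pose commanded when the call began; what a row does not reach only later rows make up. A row lasts 1/12 s, in which the tool goes at most 41.7 mm and 7.16 degrees, less where a joint would pass 70% of its speed; a pose out of reach is approached as far as the arm can. A call with a gripper value outside its range is refused whole. "gripper" is the closure in counts, from 0 (fully open) to 255 (shut), set as the call begins (left out, the last holds). The fingers move at their own pace and stop on an object; the grip force is fixed at half the most. Time passes only in rows, so rows that repeat a pose let the fingers close. It gives the time, the measured TCP pose, the force, the opening and the grip force at its end, in the units of the state.
- get_state(): the state, without advancing time (a new reading comes with each control period).
- viewer.get_image(name): name is "scene" or "top"; returns the picture (384x512x3 uint8, red, green, blue); there is no depth.
- viewer.camera_params(name): a dict with "vertical_fov" (degrees; the focal length in pixels is half the picture's height over the tangent of half this angle, whatever the lens; pixels are square), "cx", "cy" (the principal point, pixels), "camera_from_world" (4x4, takes a point from world to camera coordinates). Camera axes: x right, y down, z forward; pixel columns grow to the right and rows downward; lengths in m; the calibration is good to about 2 mm. A picture is of the moment at which its call begins. camera_params takes no time and is no camera call.
- job.finish_job(): hands the job in; it is judged then, once.
Trained networks look in the newest picture that a camera, given by its name, has taken for a name from the list of things; names that differ only in an ending like _2 or _b are one class to them, and where a whole thing is asked for, a point or a joint stands for the part that bears it (a point fixed in the world has none). Each returns a list of dicts, best first, with "conf" (0 to 1); they miss things now and then, are a little off and sometimes report something else, mostly with a low value. They report only what shows in the picture. A call takes as long as a camera call. They do not tell look-alikes from the thing itself.
- viewer.search_frame(camera, target): "at" ([column, row] in pixels, amid what is visible of it).
The state is a dict: "t": time; "joints": joint angles; "qd": joint speeds; "joint_torque": joint torques, N m; "tool_pos": TCP position; "tcp_rot": TCP orientation; "ft_force": force on the tool from outside, world axes, zero at the start; "wrist_torque": the same for the moment, N m; "width": opening from 0.0 (shut) to 1.0 (fully open); "grasp_force": force on a finger pad.
Only numpy, scipy, OpenCV 4.12 (cv2) and the standard library are available. Lean on these libraries where they do the work, as an engineer would, in place of code of your own. Each camera call takes 0.05 s, during which the arm holds its last target. There are 200 camera calls.

## Working session

There is one attempt and no reset: what is moved stays moved. The work goes in short steps, Python scripts to look and compute and a tool call to move; the robot and the scene stay as the last step left them, time stands still between calls to the robot, and variables do not carry over. Pictures are saved under pics/ and viewed, at most 16 in all, crops included, and the job is handed in when it is done.

Besides the shell and the picture viewer there is one more tool, called as name(argument=value, ...) on one line, values as JSON. arm_command: Moves the arm, as the interface text tells. Its arguments: {"type":"object","properties":{"plan":{"type":"array","items":{"type":"array"}},"gripper":{"type":"number"}},"required":["plan"]}

```bash
mkdir -p pics; cat > h.py <<'E'
import numpy as np, cv2
from workcell import get_state, viewer, job
def snap(n,f):
    im=viewer.get_image(n); cv2.imwrite('pics/'+f,im[:,:,::-1]); return im
def ray(n,px,z):
    p=viewer.camera_params(n); T=np.array(p['camera_from_world']); f=192/np.tan(np.radians(p['vertical_fov']/2))
    d=T[:3,:3].T@np.array([(px[0]-p['cx'])/f,(px[1]-p['cy'])/f,1]); c=-T[:3,:3].T@T[:3,3]
    return c+d*(z-c[2])/d[2]
def proj(n,P):
    p=viewer.camera_params(n); T=np.array(p['camera_from_world']); f=192/np.tan(np.radians(p['vertical_fov']/2))
    q=T[:3,:3]@P+T[:3,3]; return q[:2]/q[2]*f+[p['cx'],p['cy']]
E
python3 - <<'E'
from h import *
for n in ('top','scene'):
    snap(n,n+'0.png'); p=viewer.camera_params(n); T=np.array(p['camera_from_world']); print(n,p['vertical_fov'],p['cx'],p['cy'],(-T[:3,:3].T@T[:3,3]).round(3),T[2,:3].round(3))
for t,z in dict(solid_disc_c=.013,bushing_c=.016,holed_disc_c=.013,bumper_c=.016,clip_c=.015,red_board=.012,blue_board=.012,rusty_disc=.013).items():
    for r in viewer.search_frame('top',t)[:5]: print(t,round(r['conf'],2),np.round(r['at'],1),ray('top',r['at'],z).round(3)[:2])
s=get_state();print(s)
E
```

```text
top 42.920316049430625 254.49131255973916 195.05577420432357 [0.361 0.015 1.119] [ 0.152 -0.002 -0.988]
scene 53.13540930212793 259.5118239190638 191.79065542165745 [ 1.113 -0.134  0.684] [-0.662  0.179 -0.728]
solid_disc_c 0.58 [280.5 123.3] [ 0.699 -0.054]
bushing_c 0.77 [225.7 176.3] [0.576 0.077]
holed_disc_c 0.89 [230.7 231. ] [0.45  0.068]
bumper_c 0.97 [351.1 275.1] [ 0.345 -0.198]
bumper_c 0.87 [275.1 262.4] [ 0.377 -0.03 ]
bumper_c 0.8 [314.8 262.3] [ 0.375 -0.119]
bumper_c 0.6 [297.4 223.5] [ 0.463 -0.083]
clip_c 0.52 [231.  128.5] [0.689 0.063]
red_board 0.56 [134.1 225.1] [0.47  0.287]
blue_board 0.94 [376.3 205.6] [ 0.499 -0.266]
blue_board 0.58 [382.9 125.8] [ 0.687 -0.293]
rusty_disc 0.61 [282.1 172. ] [ 0.583 -0.053]
{'t': 0.5, 'joints': array([ 6.69903166e+01,  6.64860140e+00,  8.26028480e+01, -6.92139429e-04,
        9.07558595e+01, -2.16498280e+00]), 'qd': array([ 0.03574499, -0.08016549, -0.05580698,  0.01972666, -0.01344575,
        0.0351673 ]), 'joint_torque': array([-2.00551265e-03, -7.20456290e+01, -6.22325778e+01,  7.78257404e-02,
        1.86993240e-02, -9.85387516e-06]), 'tool_pos': array([0.24018418, 0.63080007, 0.23256221]), 'tcp_rot': array([[-9.34548291e-01,  3.55836325e-01, -3.87451912e-05],
       [ 3.55836327e-01,  9.34548283e-01, -1.22136770e-04],
       [-7.25144737e-06, -1.27929656e-04, -9.99999992e-01]]), 'ft_force': array([-0.44901152, -0.15514681,  0.49212396]), 'wrist_torque': array([-0.01322728,  0.01191536,  0.00460404]), 'grasp_force': 0.0, 'width': 1.0022300345784914}
```

View pics/top0.png

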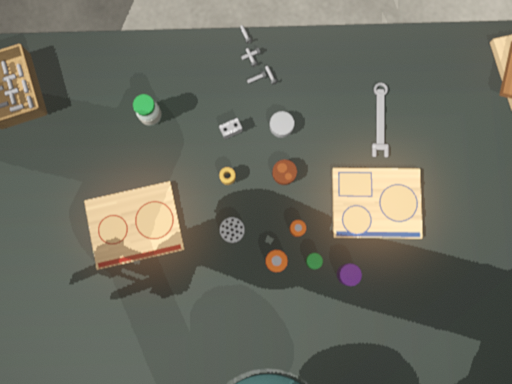

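View pics/scene0.png

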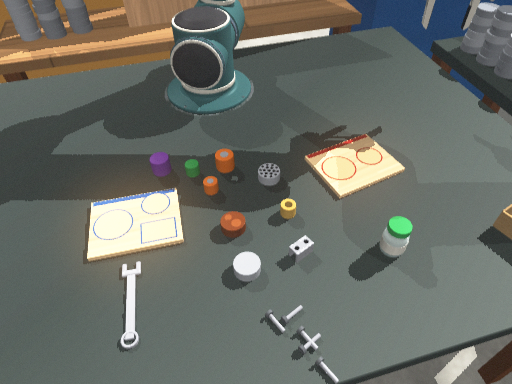

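```bash
cat > m.py <<'E'
from h import *
from scipy.optimize import minimize
def circ(x,y,d): a=np.linspace(0,2*np.pi,72,endpoint=False); return np.c_[x+d/2*np.cos(a),y+d/2*np.sin(a)]
def rect(x,y,w,h):
    s=np.linspace(-.5,.5,15); o=np.full(15,.5)
    return np.array([x,y])+np.vstack([np.c_[s,o],np.c_[s,-o],np.c_[o,s],np.c_[-o,s]])*[w,h]
L=.003
MOD=dict(red=np.vstack([circ(0,-.048,.082+L),circ(0,.048,.062+L)]),
 blue=np.vstack([circ(0,-.048,.082+L),circ(-.04,.048,.062+L),rect(.042,.05,.052+L,.072+L)]))
def w(p,q): c,s=np.cos(p[2]),np.sin(p[2]); return np.c_[p[0]+c*q[:,0]-s*q[:,1],p[1]+s*q[:,0]+c*q[:,1],np.full(len(q),.012)]
def board(col,ims,p0):
    D={}
    for n,im in ims.items():
        i=cv2.resize(im,None,fx=3,fy=3,interpolation=cv2.INTER_CUBIC).astype(int); r,g,b=i[...,0],i[...,1],i[...,2]
        m=((r>1.7*g)&(r>60)) if col=='red' else ((b>1.08*r)&(b>60))
        D[n]=cv2.distanceTransform((~m).astype(np.uint8),cv2.DIST_L2,5)/3
    def cost(p,per=False):
        P=w(p,MOD[col]); out=[]
        for n,d in D.items():
            uv=np.array([proj(n,x) for x in P])*3+1
            v=cv2.remap(d.astype(np.float32),uv[None].astype(np.float32)[...,0],uv[None].astype(np.float32)[...,1],cv2.INTER_LINEAR)
            out.append(np.minimum(v,8).mean())
        return out if per else sum(out)
    best=min((minimize(cost,[*p0,y],method='Nelder-Mead',options=dict(initial_simplex=np.array([[*p0,y],[p0[0]+.015,p0[1],y],[p0[0],p0[1]+.015,y],[*p0,y+.1]]))) for y in (-.15,0,.15)),key=lambda r:r.fun)
    return best.x,cost(best.x,True)
def blob(im,at,r=18):
    "silhouette centroid, box and min-area angle near pixel"
    x,y=np.round(at).astype(int); c=im[y-r:y+r,x-r:x+r]
    c=cv2.resize(c,None,fx=4,fy=4,interpolation=cv2.INTER_CUBIC); bg=np.median(c[[0,-1]].reshape(-1,3),0)
    m=(c.max(2)>95).astype(np.uint8); cs,_=cv2.findContours(m,cv2.RETR_EXTERNAL,cv2.CHAIN_APPROX_NONE)
    k=max(cs,key=cv2.contourArea); k=cv2.convexHull(k); M=cv2.moments(k)
    off=lambda v:(np.array(v)-1.5)/4+[x-r,y-r]
    R=cv2.minAreaRect(k); return off([M['m10']/M['m00'],M['m01']/M['m00']]),R[1],off(cv2.boxPoints(R))
E
python3 - <<'E'
from m import *
ims={n:cv2.imread(f'pics/{n}0.png')[:,:,::-1] for n in('top','scene')}
for c,p in(('red',(.47,.287)),('blue',(.499,-.266))):
    for sub in (ims,{'top':ims['top']}):
        b,e=board(c,sub,p); print(c,b.round(4),e)
    if sub:print('centres',w(b,np.array([[0,-.048],[0,.048] if c=='red' else [-.04,.048],[.042,.05]])).round(4)[:,:2].tolist())
T=dict(solid=(282,124,.013),bush=(227,175,.016),holed=(231,230,.013),bump=(298,228,.016),big=(276,261,.016),green=(314,261,.016),clip=(231,127,.015),rusty=(284,171,.013))
S=dict(solid=(247,266),bush=(288,208),holed=(268,174),bump=(211,186),big=(225,160),green=(193,168),clip=(301,246),rusty=(233,224))
for k,(u,v,z) in T.items():
    a,wh,bx=blob(ims['top'],(u,v)); s,wh2,_=blob(ims['scene'],S[k]);print(k,a.round(1),np.round(wh,0),ray('top',a,z)[:2].round(4),'scene',np.round(wh2,0),ray('scene',s,z)[:2].round(4))
    if k=='clip': print(np.array([ray('top',q,.03)[:2] for q in bx]).round(4).tolist())
i=ims['top'][100:285,200:370];cv2.imwrite('pics/c.png',cv2.resize(i,None,fx=3,fy=3,interpolation=cv2.INTER_CUBIC)[:,:,::-1])
E
```

```text
Traceback (most recent call last):
  File "m.py", line 24, in board
    best=min((minimize(cost,[*p0,y],method='Nelder-Mead',options=dict(initial_simplex=np.array([[*p0,y],[p0[0]+.015,p0[1],y],[p0[0],p0[1]+.015,y],[*p0,y+.1]]))) for y in (-.15,0,.15)),key=lambda r:r.fun)
  File "m.py", line 24, in <genexpr>
    best=min((minimize(cost,[*p0,y],method='Nelder-Mead',options=dict(initial_simplex=np.array([[*p0,y],[p0[0]+.015,p0[1],y],[p0[0],p0[1]+.015,y],[*p0,y+.1]]))) for y in (-.15,0,.15)),key=lambda r:r.fun)
              ~~~~~~~~^^^^^^^^^^^^^^^^^^^^^^^^^^^^^^^^^^^^^^^^^^^^^^^^^^^^^^^^^^^^^^^^^^^^^^^^^^^^^^^^^^^^^^^^^^^^^^^^^^^^^^^^^^^^^^^^^^^^^^^^^^^^^^^^^^^^^^^^^^
  File "m.py", line 20, in cost
    uv=np.array([proj(n,x) for x in P])*3+1
                 ~~~~^^^^^
  File "h.py", line 10, in proj
    p=viewer.camera_params(n); T=np.array(p['camera_from_world']); f=192/np.tan(np.radians(p['vertical_fov']/2))
ValueError: time passes only in moves, steps and waits
```

Cache the camera parameters and vectorise.

```bash
cat > h.py <<'E'
import numpy as np, cv2
from workcell import get_state, viewer, job
C={}
def cam(n):
    if n not in C:
        p=viewer.camera_params(n); C[n]=np.array(p['camera_from_world']),192/np.tan(np.radians(p['vertical_fov']/2)),np.array([p['cx'],p['cy']])
    return C[n]
def snap(n,f):
    im=viewer.get_image(n); cv2.imwrite('pics/'+f,im[:,:,::-1]); return im
def ray(n,px,z):
    T,f,c0=cam(n); d=T[:3,:3].T@np.r_[(np.array(px)-c0)/f,1]; c=-T[:3,:3].T@T[:3,3]
    return c+d*(z-c[2])/d[2]
def proj(n,P):
    T,f,c0=cam(n); q=np.atleast_2d(P)@T[:3,:3].T+T[:3,3]; return q[:,:2]/q[:,2:]*f+c0
E
sed -i 's/np.array(\[proj(n,x) for x in P\])/proj(n,P)/' m.py
cat > r.py <<'E'
from m import *
ims={n:cv2.imread(f'pics/{n}0.png')[:,:,::-1] for n in('top','scene')}
for c,p in(('red',(.47,.287)),('blue',(.499,-.266))):
    for sub in (ims,{'top':ims['top']}):
        b,e=board(c,sub,p); print(c,b.round(4),e)
        print('centres',w(b,np.array([[0,-.048],[0,.048] if c=='red' else [-.04,.048],[.042,.05]])).round(4)[:,:2].tolist())
T=dict(solid=(282,124,.013),bush=(227,175,.016),holed=(231,230,.013),bump=(298,228,.016),big=(276,261,.016),green=(314,261,.016),clip=(231,127,.015),rusty=(284,171,.013))
S=dict(solid=(247,266),bush=(288,208),holed=(268,174),bump=(211,186),big=(225,160),green=(193,168),clip=(301,246),rusty=(233,224))
for k,(u,v,z) in T.items():
    a,wh,bx=blob(ims['top'],(u,v)); s,wh2,_=blob(ims['scene'],S[k]);print(k,a.round(1),np.round(wh,0),ray('top',a,z)[:2].round(4),'scene',np.round(wh2,0),ray('scene',s,z)[:2].round(4))
    if k=='clip': print(np.array([ray('top',q,.03)[:2] for q in bx]).round(4).tolist())
i=ims['top'][100:285,200:370];cv2.imwrite('pics/c.png',cv2.resize(i,None,fx=3,fy=3,interpolation=cv2.INTER_CUBIC)[:,:,::-1])
E
python3 r.py
```

```text
red [0.4237 0.2951 0.3735] [np.float32(5.3794074), np.float32(3.4830966)]
centres [[0.4413, 0.2505], [0.4062, 0.3398], [0.4446, 0.357]]
red [0.4279 0.2823 0.3048] [np.float32(5.3451953)]
centres [[0.4423, 0.2365], [0.4135, 0.3281], [0.453, 0.3426]]
blue [ 0.5047 -0.2636 -0.0316] [np.float32(6.8227777), np.float32(1.1317503)]
centres [[0.5031, -0.3115], [0.4662, -0.2143], [0.5482, -0.2149]]
blue [ 0.3894 -0.2321  0.2685] [np.float32(5.0856767)]
centres [[0.4021, -0.2784], [0.3381, -0.1965], [0.4166, -0.1728]]
solid [279.4 125.6] [143. 143.] [ 0.6939 -0.0507] scene [143. 143.] [ 0.6918 -0.0479]
bush [226.2 174.2] [143. 143.] [0.581  0.0756] scene [143. 143.] [0.5782 0.082 ]
holed [231.6 229.6] [104. 101.] [0.4534 0.0659] scene [89. 89.] [0.4501 0.0693]
bump [297.7 227.7] [71. 69.] [ 0.4533 -0.0836] scene [80. 61.] [ 0.4504 -0.0789]
big [276.2 260.6] [93. 91.] [ 0.381  -0.0326] scene [145. 117.] [ 0.3533 -0.0259]
green [314.3 260.7] [66. 64.] [ 0.3785 -0.1179] scene [72. 55.] [ 0.3741 -0.1134]
clip [230.5 126.5] [143. 143.] [0.6943 0.0637] scene [143. 143.] [0.6793 0.0712]
[[0.7337, 0.1036], [0.7315, 0.0208], [0.6463, 0.0229], [0.6485, 0.1048]]
rusty [283.5 170.5] [143. 143.] [ 0.5866 -0.0565] scene [129. 143.] [ 0.5831 -0.0513]
```

View pics/c.png

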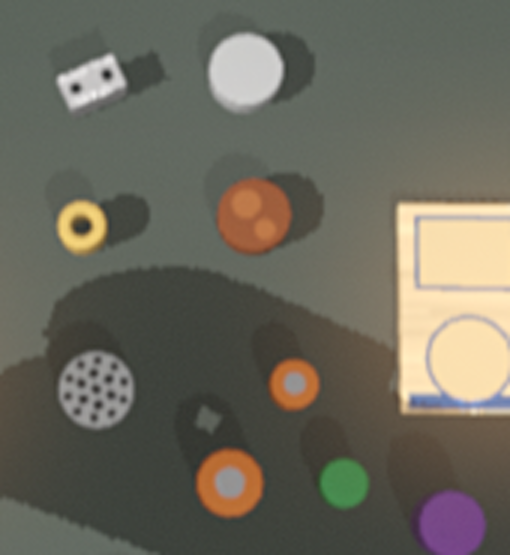

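```bash
python3 - <<'E'
s=open('m.py').read()
a=s.index("        i=cv2.resize"); b=s.index("    def cost")
s=s[:a]+"""        ch=cv2.resize(im[...,1 if col=='red' else 0],None,fx=3,fy=3,interpolation=cv2.INTER_CUBIC)
        h=cv2.morphologyEx(ch,cv2.MORPH_BLACKHAT,np.ones((13,13),np.uint8)); D[n]=cv2.distanceTransform((h<25).astype(np.uint8),cv2.DIST_L2,5)/3 - np.minimum(cv2.GaussianBlur(h.astype(np.float32),(0,0),2),50)/25
"""+s[b:]
s=s.replace("m=(c.max(2)>95).astype(np.uint8)","m=cv2.threshold(c.max(2),0,255,cv2.THRESH_OTSU)[1]")
open('m.py','w').write(s)
E
python3 r.py
```

```text
red [0.4704 0.2908 0.1987] [np.float32(-1.581986), np.float32(-1.5566583)]
centres [[0.4799, 0.2437], [0.461, 0.3378], [0.5017, 0.3481]]
red [0.4712 0.2893 0.2003] [np.float32(-1.7755629)]
centres [[0.4807, 0.2422], [0.4616, 0.3363], [0.5024, 0.3466]]
blue [ 0.5059 -0.2655 -0.0366] [np.float32(-1.336555), np.float32(-0.94969296)]
centres [[0.5042, -0.3134], [0.4677, -0.216], [0.5497, -0.217]]
blue [ 0.507  -0.2676 -0.0344] [np.float32(-1.773028)]
centres [[0.5053, -0.3155], [0.4686, -0.2182], [0.5507, -0.219]]
solid [281.2 123.3] [96. 99.] [ 0.6995 -0.055 ] scene [ 96. 109.] [ 0.6884 -0.0499]
bush [226.7 175. ] [66. 65.] [0.5789 0.0747] scene [73. 53.] [0.5674 0.0824]
holed [231.6 229.5] [102.  99.] [0.4534 0.0659] scene [89. 89.] [0.4501 0.0693]
bump [297.7 227.7] [67. 65.] [ 0.4534 -0.0837] scene [77. 58.] [ 0.4499 -0.0789]
big [276.2 260.6] [90. 88.] [ 0.3809 -0.0326] scene [97. 74.] [ 0.3707 -0.027 ]
green [314.3 260.7] [65. 63.] [ 0.3785 -0.1179] scene [37. 51.] [ 0.3603 -0.1121]
clip [229.9 126.8] [51. 83.] [0.6936 0.065 ] scene [50. 90.] [0.6781 0.0724]
[[0.6935, 0.0921], [0.7123, 0.0478], [0.684, 0.0365], [0.6653, 0.0807]]
rusty [284.  171.3] [96. 95.] [ 0.5846 -0.0577] scene [ 77. 100.] [ 0.5716 -0.0521]
```

arm_command(plan=[[[0.02, -0.03, 0], [0, 0, 0]], [[0.459, -0.686, -0.12], [0, 0, 0]], [[0.459, -0.686, -0.12], [0, 0, 0]], [[0.459, -0.686, -0.12], [0, 0, 0]], [[0.459, -0.686, -0.12], [0, 0, 0]], [[0.459, -0.686, -0.12], [0, 0, 0]], [[0.459, -0.686, -0.12], [0, 0, 0]], [[0.459, -0.686, -0.12], [0, 0, 0]], [[0.459, -0.686, -0.12], [0, 0, 0]], [[0.459, -0.686, -0.12], [0, 0, 0]], [[0.459, -0.686, -0.12], [0, 0, 0]], [[0.459, -0.686, -0.12], [0, 0, 0]], [[0.459, -0.686, -0.12], [0, 0, 0]], [[0.459, -0.686, -0.12], [0, 0, 0]], [[0.459, -0.686, -0.12], [0, 0, 0]], [[0.459, -0.686, -0.12], [0, 0, 0]], [[0.459, -0.686, -0.12], [0, 0, 0]], [[0.459, -0.686, -0.12], [0, 0, 0]], [[0.459, -0.686, -0.12], [0, 0, 0]], [[0.459, -0.686, -0.12], [0, 0, 0]]], gripper=0)

```text
t: 2.17
tool_pos: [0.6963, -0.0517, 0.1134]
tcp_rot: [[-0.934, 0.356, 0.0], [0.356, 0.934, 0.0], [-0.0, 0.0, -1.0]]
ft_force: [0.6, 0.6, -0.5]
width: 0.999
grasp_force: 0.0
```

```bash
python3 - <<'E'
from m import *
ims={n:snap(n,n+'1.png') for n in('top','scene')}
print(get_state()['tool_pos'])
b,e=board('red',{'top':ims['top']},(.47,.287));print(b,e,w(b,np.array([[0,-.048],[0,.048]])))
E
```

```text
[ 0.69687576 -0.05420766  0.11152188]
[0.47124828 0.28924003 0.19898683] [np.float32(-1.8102794)] [[0.48073674 0.2421872  0.012     ]
 [0.46175982 0.33629286 0.012     ]]
```

View pics/scene1.png

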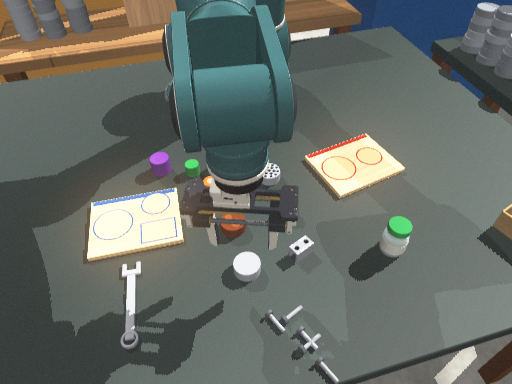

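arm_command(plan=[[[0.001, 0, -0.03], [0, 0, 0]], [[0.001, 0, -0.065], [0, 0, 0]], [[0.001, 0, -0.085], [0, 0, 0]], [[0.001, 0, -0.0925], [0, 0, 0]], [[0.001, 0, -0.0925], [0, 0, 0]], [[0.001, 0, -0.0925], [0, 0, 0]], [[0.001, 0, -0.0925], [0, 0, 0]]])

```text
t: 2.85
tool_pos: [0.6974, -0.0495, 0.0234]
tcp_rot: [[-0.935, 0.356, 0.003], [0.356, 0.935, -0.0], [-0.003, 0.001, -1.0]]
ft_force: [-1.0, -0.0, -0.5]
width: 1.002
grasp_force: 0.0
```

arm_command(plan=[[[0, 0, 0], [0, 0, 0]], [[0, 0, 0], [0, 0, 0]], [[0, 0, 0], [0, 0, 0]], [[0, 0, 0], [0, 0, 0]], [[0, 0, 0], [0, 0, 0]], [[0, 0, 0], [0, 0, 0]], [[0, 0, 0], [0, 0, 0]], [[0, 0, 0], [0, 0, 0]], [[0, 0, 0], [0, 0, 0]], [[0, 0, 0], [0, 0, 0]]], gripper=255)

```text
t: 3.68
tool_pos: [0.6965, -0.0499, 0.0213]
tcp_rot: [[-0.935, 0.356, 0.0], [0.356, 0.935, -0.0], [-0.0, -0.0, -1.0]]
ft_force: [-2.0, -4.2, 3.2]
width: 0.598
grasp_force: 30.0
```

```bash
python3 - <<'E'
from m import *
im=snap('scene','scene2.png'); cv2.imwrite('pics/s2.png',cv2.resize(im[190:320,170:370],None,fx=3,fy=3)[:,:,::-1]); s=get_state();print(s['tool_pos'],s['width'],s['t'],s['grasp_force'])
E
```

```text
[ 0.69650007 -0.04988889  0.02132944] 0.5966378007709607 3.7333 30.000984370708466
```

View pics/s2.png

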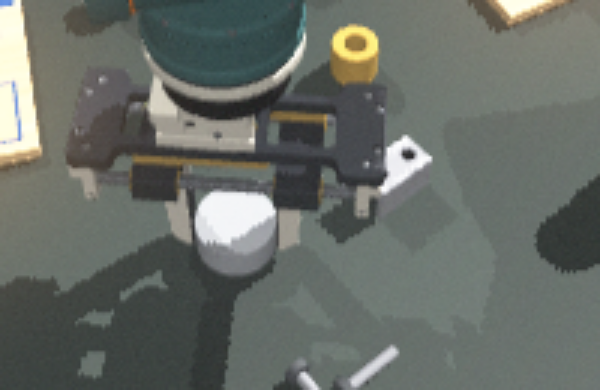

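arm_command(plan=[[[0, 0, 0.015], [0, 0, 0]], [[0, 0, 0.045], [0, 0, 0]], [[-0.01, 0.013, 0.08], [0, 0, 0]], [[-0.03, 0.04, 0.09], [0, 0, 0]], [[-0.05, 0.068, 0.09], [0, 0, 0]], [[-0.07, 0.095, 0.09], [0, 0, 0]], [[-0.094, 0.125, 0.09], [0, 0, 0]], [[-0.118, 0.157, 0.09], [0, 0, 0]], [[-0.142, 0.189, 0.09], [0, 0, 0]], [[-0.166, 0.221, 0.09], [0, 0, 0]], [[-0.188, 0.251, 0.09], [0, 0, 0]], [[-0.206, 0.275, 0.085], [0, 0, 0]], [[-0.216, 0.288, 0.07], [0, 0, 0]], [[-0.22, 0.2935, 0.05], [0, 0, 0]], [[-0.22, 0.2935, 0.035], [0, 0, 0]], [[-0.22, 0.2935, 0.025], [0, 0, 0]], [[-0.22, 0.2935, 0.018], [0, 0, 0]], [[-0.22, 0.2935, 0.018], [0, 0, 0]]])

```text
t: 5.23
tool_pos: [0.4761, 0.2436, 0.0382]
tcp_rot: [[-0.934, 0.356, -0.002], [0.356, 0.934, -0.0], [0.001, -0.001, -1.0]]
ft_force: [-0.4, 0.2, -4.3]
width: 0.6
grasp_force: 30.0
```

arm_command(plan=[[[0, 0, 0], [0, 0, 0]], [[0, 0, 0], [0, 0, 0]], [[0, 0, -0.003], [0, 0, 0]], [[0, 0, -0.005], [0, 0, 0]], [[0, 0, -0.005], [0, 0, 0]], [[0, 0, -0.005], [0, 0, 0]], [[0, 0, -0.005], [0, 0, 0]]])

```text
t: 5.82
tool_pos: [0.4765, 0.2439, 0.0343]
tcp_rot: [[-0.935, 0.356, 0.0], [0.356, 0.935, 0.0], [-0.0, 0.0, -1.0]]
ft_force: [0.1, 0.5, -4.0]
width: 0.599
grasp_force: 30.0
```

```bash
python3 - <<'E'
from m import *
im=snap('scene','scene3.png'); cv2.imwrite('pics/s3.png',cv2.resize(im[100:230,270:450],None,fx=3,fy=3)[:,:,::-1]); s=get_state();print(s['tool_pos'],s['width'],s['t'],s['grasp_force'],s['ft_force'])
E
```

```text
[0.47652633 0.24386885 0.03425549] 0.5963302875271406 5.8667 29.99834418296814 [-0.07551894 -0.33848451 -4.13825935]
```

View pics/s3.png

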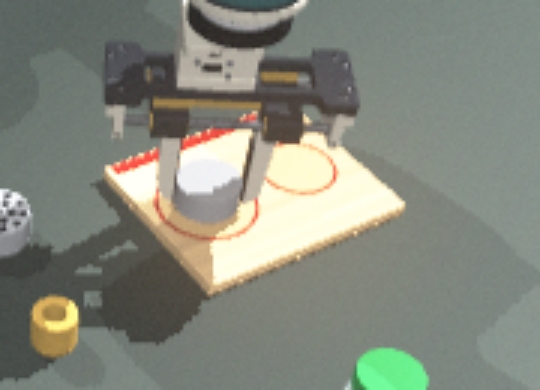

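arm_command(plan=[[[0, 0, -0.001], [0, 0, 0]], [[0, 0, -0.001], [0, 0, 0]], [[0, 0, -0.001], [0, 0, 0]]])

```text
t: 6.12
tool_pos: [0.4766, 0.2439, 0.0334]
tcp_rot: [[-0.935, 0.356, 0.0], [0.356, 0.935, 0.0], [-0.0, 0.0, -1.0]]
ft_force: [0.5, -0.6, -0.9]
width: 0.596
grasp_force: 30.0
```

arm_command(plan=[[[0, 0, 0], [0, 0, 0]], [[0, 0, 0], [0, 0, 0]], [[0, 0, 0], [0, 0, 0]], [[0, 0, 0], [0, 0, 0]], [[0, 0, 0], [0, 0, 0]], [[0, 0, 0.015], [0, 0, 0]], [[0, 0, 0.045], [0, 0, 0]], [[0.01, -0.017, 0.075], [0, 0, 0]], [[0.025, -0.042, 0.08], [0, 0, 0]], [[0.043, -0.072, 0.08], [0, 0, 0]], [[0.063, -0.105, 0.08], [0, 0, 0]], [[0.083, -0.138, 0.075], [0, 0, 0]], [[0.097, -0.16, 0.06], [0, 0, 0]], [[0.1025, -0.169, 0.04], [0, 0, 0]], [[0.1025, -0.169, 0.02], [0, 0, 0]], [[0.1025, -0.169, 0], [0, 0, 0]], [[0.1025, -0.169, -0.01], [0, 0, 0]], [[0.1025, -0.169, -0.013], [0, 0, 0]], [[0.1025, -0.169, -0.013], [0, 0, 0]], [[0.1025, -0.169, -0.013], [0, 0, 0]]], gripper=50)

```text
t: 7.78
tool_pos: [0.5794, 0.0751, 0.0212]
tcp_rot: [[-0.935, 0.356, 0.001], [0.356, 0.935, 0.0], [-0.001, 0.001, -1.0]]
ft_force: [0.2, 0.4, 0.2]
width: 0.803
grasp_force: 0.0
```

arm_command(plan=[[[0, 0, 0], [0, 0, 0]], [[0, 0, 0], [0, 0, 0]]])

```text
t: 7.95
tool_pos: [0.5795, 0.075, 0.0214]
tcp_rot: [[-0.935, 0.356, 0.002], [0.356, 0.935, 0.0], [-0.002, 0.001, -1.0]]
ft_force: [-0.4, -0.8, 0.6]
width: 0.804
grasp_force: 0.0
```

```bash
python3 - <<'E'
from m import *
im=snap('scene','scene4.png'); s=get_state();print(s['tool_pos'],s['width'],s['t'],s['ft_force'])
im=im[100:260,230:430]; cv2.imwrite('pics/s4.png',cv2.resize(im,None,fx=3,fy=3)[:,:,::-1])
E
```

```text
[0.57940468 0.07503008 0.02115945] 0.8031981843464032 8.0 [-0.4660474  -0.19582552  0.68165447]
```

View pics/s4.png

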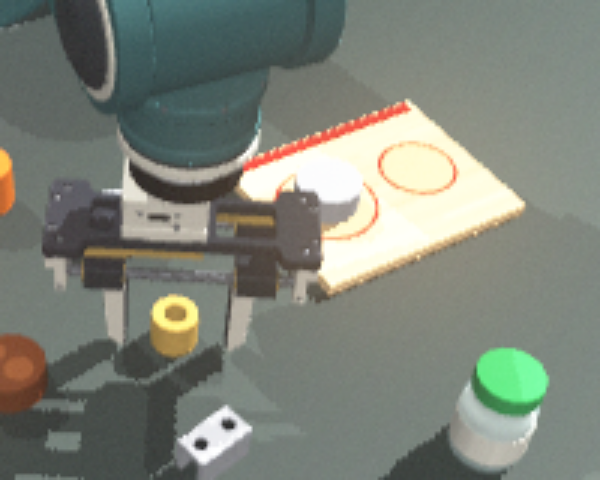

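arm_command(plan=[[[0, 0, 0], [0, 0, 0]], [[0, 0, 0], [0, 0, 0]], [[0, 0, 0], [0, 0, 0]], [[0, 0, 0], [0, 0, 0]], [[0, 0, 0], [0, 0, 0]], [[0, 0, 0], [0, 0, 0]], [[0, 0, 0], [0, 0, 0]], [[0, 0, 0], [0, 0, 0]], [[0, 0, 0], [0, 0, 0]]], gripper=255)

```text
t: 8.75
tool_pos: [0.579, 0.0748, 0.0202]
tcp_rot: [[-0.935, 0.356, 0.0], [0.356, 0.935, -0.0], [-0.0, -0.0, -1.0]]
ft_force: [-0.8, -0.2, -0.5]
width: 0.381
grasp_force: 36.0
```

arm_command(plan=[[[0, 0, 0.015], [0, 0, 0]], [[0, 0, 0.045], [0, 0, 0]], [[0, 0, 0.08], [0, 0, 0]], [[-0.009, 0.02, 0.09], [0, 0, 0]], [[-0.02, 0.045, 0.09], [0, 0, 0]], [[-0.034, 0.076, 0.09], [0, 0, 0]], [[-0.05, 0.11, 0.09], [0, 0, 0]], [[-0.066, 0.146, 0.09], [0, 0, 0]], [[-0.082, 0.182, 0.09], [0, 0, 0]], [[-0.096, 0.213, 0.09], [0, 0, 0]], [[-0.107, 0.238, 0.09], [0, 0, 0]], [[-0.115, 0.254, 0.085], [0, 0, 0]], [[-0.118, 0.261, 0.07], [0, 0, 0]], [[-0.118, 0.261, 0.05], [0, 0, 0]], [[-0.118, 0.261, 0.032], [0, 0, 0]], [[-0.118, 0.261, 0.02], [0, 0, 0]], [[-0.118, 0.261, 0.014], [0, 0, 0]], [[-0.118, 0.261, 0.0125], [0, 0, 0]], [[-0.118, 0.261, 0.0125], [0, 0, 0]], [[-0.118, 0.261, 0.0125], [0, 0, 0]]])

```text
t: 10.42
tool_pos: [0.4614, 0.336, 0.0336]
tcp_rot: [[-0.934, 0.356, 0.001], [0.356, 0.934, 0.001], [-0.001, 0.001, -1.0]]
ft_force: [-0.4, 0.7, -0.6]
width: 0.379
grasp_force: 29.3
```

arm_command(plan=[[[0, 0, 0], [0, 0, 0]], [[0, 0, 0], [0, 0, 0]]])

```text
t: 10.58
tool_pos: [0.4613, 0.336, 0.0334]
tcp_rot: [[-0.935, 0.356, 0.001], [0.356, 0.935, 0.001], [-0.001, 0.001, -1.0]]
ft_force: [-0.2, 0.3, -1.8]
width: 0.38
grasp_force: 29.3
```

arm_command(plan=[[[0, 0, -0.0005], [0, 0, 0]], [[0, 0, -0.0005], [0, 0, 0]], [[0, 0, -0.0005], [0, 0, 0]]])

```text
t: 10.83
tool_pos: [0.461, 0.3359, 0.0323]
tcp_rot: [[-0.935, 0.356, 0.0], [0.356, 0.935, 0.0], [-0.0, 0.0, -1.0]]
ft_force: [-1.1, 0.1, -1.5]
width: 0.383
grasp_force: 29.3
```

arm_command(plan=[[[0, 0, 0], [0, 0, 0]], [[0, 0, 0], [0, 0, 0]], [[0, 0, 0], [0, 0, 0]], [[0, 0, 0], [0, 0, 0]], [[0, 0, 0.015], [0, 0, 0]], [[0, 0, 0.045], [0, 0, 0]], [[0, 0, 0.077], [0, 0, 0]]], gripper=105)

```text
t: 11.42
tool_pos: [0.4603, 0.3354, 0.1089]
tcp_rot: [[-0.935, 0.356, -0.002], [0.356, 0.935, -0.002], [0.002, -0.002, -1.0]]
ft_force: [-0.4, -0.2, 0.4]
width: 0.587
grasp_force: 0.0
```

arm_command(plan=[[[-0.001, -0.02, 0], [0, 0, 0]], [[-0.002, -0.05, 0], [0, 0, 0]], [[-0.003, -0.085, 0], [0, 0, 0]], [[-0.004, -0.12, 0], [0, 0, 0]], [[-0.005, -0.155, 0], [0, 0, 0]], [[-0.006, -0.19, 0], [0, 0, 0]], [[-0.007, -0.225, 0], [0, 0, 0]], [[-0.0075, -0.252, 0], [0, 0, 0]], [[-0.0075, -0.266, -0.01], [0, 0, 0]], [[-0.0075, -0.27, -0.025], [0, 0, 0]], [[-0.0075, -0.27, -0.045], [0, 0, 0]], [[-0.0075, -0.27, -0.065], [0, 0, 0]], [[-0.0075, -0.27, -0.08], [0, 0, 0]], [[-0.0075, -0.27, -0.088], [0, 0, 0]], [[-0.0075, -0.27, -0.089], [0, 0, 0]], [[-0.0075, -0.27, -0.089], [0, 0, 0]], [[-0.0075, -0.27, -0.089], [0, 0, 0]]], gripper=0)

```text
t: 12.83
tool_pos: [0.454, 0.066, 0.0212]
tcp_rot: [[-0.935, 0.356, 0.001], [0.356, 0.935, 0.0], [-0.001, 0.0, -1.0]]
ft_force: [0.4, -0.0, 0.7]
width: 1.003
grasp_force: 0.0
```

```bash
python3 - <<'E'
from m import *
im=snap('scene','scene5.png'); t=snap('top','top5.png'); s=get_state();print(s['tool_pos'],s['width'],s['t'],s['ft_force'])
k=lambda a:cv2.resize(a,(400,400),interpolation=cv2.INTER_CUBIC)
cv2.imwrite('pics/s5.png',np.hstack([k(im[110:240,230:410]),k(t[170:280,80:190])])[:,:,::-1])
for nm,u in(('disc',(.4807,.2422)),('bush',(.4616,.3363))):
    z=.025 if nm=='disc' else .028
    a,wh,_=blob(t,proj('top',[*u,z])[0],17 if nm=='disc' else 11); print(nm,a,wh,ray('top',a,z))
E
```

```text
[0.45404588 0.06597459 0.02120164] 1.005414755940326 12.9333 [ 0.0994104  -0.75073759 -0.50914136]
disc [152.5 218.5] (135.0, 135.0) [0.48206955 0.24277876 0.025     ]
bush [109.5 228.5] (87.0, 87.0) [0.46184381 0.33823112 0.028     ]
```

View pics/s5.png

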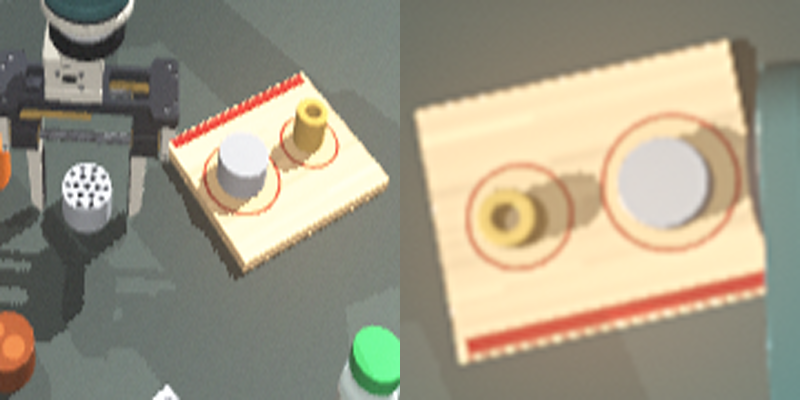

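arm_command(plan=[[[0, 0, 0], [0, 0, 0]], [[0, 0, 0], [0, 0, 0]], [[0, 0, 0], [0, 0, 0]], [[0, 0, 0], [0, 0, 0]], [[0, 0, 0], [0, 0, 0]], [[0, 0, 0], [0, 0, 0]], [[0, 0, 0], [0, 0, 0]], [[0, 0, 0], [0, 0, 0]], [[0, 0, 0], [0, 0, 0]]], gripper=255)

```text
t: 13.68
tool_pos: [0.4535, 0.0659, 0.0202]
tcp_rot: [[-0.935, 0.356, -0.0], [0.356, 0.935, 0.0], [0.0, 0.0, -1.0]]
ft_force: [0.3, 0.4, -0.2]
width: 0.598
grasp_force: 30.0
```

arm_command(plan=[[[0, 0, 0.015], [0, 0, 0]], [[0, 0, 0.045], [0, 0, 0]], [[0, 0, 0.08], [0, 0, 0]], [[0.003, -0.022, 0.09], [0, 0, 0]], [[0.007, -0.05, 0.09], [0, 0, 0]], [[0.011, -0.084, 0.09], [0, 0, 0]], [[0.016, -0.12, 0.09], [0, 0, 0]], [[0.021, -0.157, 0.09], [0, 0, 0]], [[0.026, -0.195, 0.09], [0, 0, 0]], [[0.031, -0.232, 0.09], [0, 0, 0]], [[0.036, -0.27, 0.09], [0, 0, 0]], [[0.041, -0.305, 0.09], [0, 0, 0]], [[0.046, -0.337, 0.09], [0, 0, 0]], [[0.049, -0.361, 0.085], [0, 0, 0]], [[0.051, -0.376, 0.07], [0, 0, 0]], [[0.0515, -0.381, 0.05], [0, 0, 0]], [[0.0515, -0.381, 0.032], [0, 0, 0]], [[0.0515, -0.381, 0.02], [0, 0, 0]], [[0.0515, -0.381, 0.015], [0, 0, 0]], [[0.0515, -0.381, 0.015], [0, 0, 0]]])

```text
t: 15.35
tool_pos: [0.5045, -0.3146, 0.0339]
tcp_rot: [[-0.935, 0.356, -0.002], [0.356, 0.935, 0.001], [0.002, 0.001, -1.0]]
ft_force: [0.6, 0.1, -4.4]
width: 0.595
grasp_force: 30.0
```

arm_command(plan=[[[0, 0, -0.0015], [0, 0, 0]], [[0, 0, -0.0025], [0, 0, 0]], [[0, 0, -0.0025], [0, 0, 0]], [[0, 0, -0.0025], [0, 0, 0]], [[0, 0, -0.0025], [0, 0, 0]]])

```text
t: 15.77
tool_pos: [0.5052, -0.3152, 0.0333]
tcp_rot: [[-0.935, 0.356, 0.001], [0.356, 0.935, -0.0], [-0.001, -0.0, -1.0]]
ft_force: [-0.4, -0.2, -3.3]
width: 0.595
grasp_force: 30.0
```

```bash
python3 - <<'E'
from m import *
im=snap('scene','scene6.png'); s=get_state();print(s['tool_pos'],s['width'],s['t'],s['ft_force'])
cv2.imwrite('pics/s6.png',cv2.resize(im[130:280,70:270],None,fx=3,fy=3,interpolation=cv2.INTER_CUBIC)[:,:,::-1])
E
```

```text
[ 0.50514735 -0.31517861  0.03310813] 0.5959444686797455 15.8167 [ 0.238934   -0.50381191 -3.49387753]
```

View pics/s6.png

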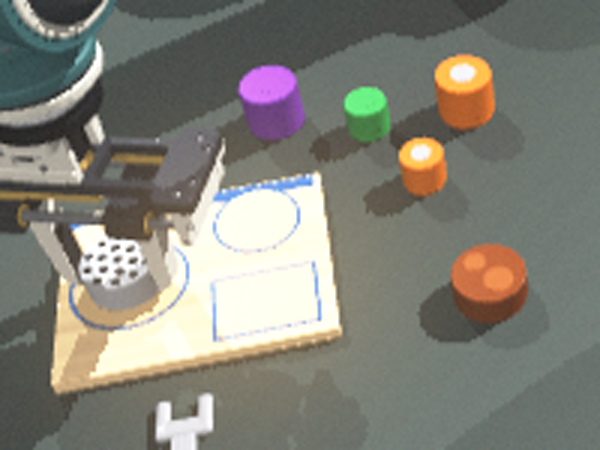

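arm_command(plan=[[[0, 0, -0.0007], [0, 0, 0]], [[0, 0, -0.0007], [0, 0, 0]], [[0, 0, -0.0007], [0, 0, 0]]])

```text
t: 16.07
tool_pos: [0.5051, -0.3152, 0.0322]
tcp_rot: [[-0.935, 0.356, 0.0], [0.356, 0.935, -0.0], [-0.0, -0.0, -1.0]]
ft_force: [-0.2, 0.3, -0.7]
width: 0.597
grasp_force: 30.0
```

arm_command(plan=[[[0, 0, 0], [0, 0, 0]], [[0, 0, 0], [0, 0, 0]], [[0, 0, 0], [0, 0, 0]], [[0, 0, 0], [0, 0, 0]], [[0, 0, 0], [0, 0, 0]], [[0, 0, 0.015], [0, 0, 0]], [[0, 0, 0.045], [0, 0, 0]], [[0, 0.005, 0.078], [0, 0, 0]], [[-0.005, 0.024, 0.08], [0, 0, 0]], [[-0.011, 0.05, 0.08], [0, 0, 0]], [[-0.018, 0.082, 0.08], [0, 0, 0]], [[-0.026, 0.117, 0.08], [0, 0, 0]], [[-0.034, 0.152, 0.08], [0, 0, 0]], [[-0.042, 0.187, 0.08], [0, 0, 0]], [[-0.048, 0.215, 0.08], [0, 0, 0]], [[-0.051, 0.228, 0.075], [0, 0, 0]], [[-0.0515, 0.231, 0.065], [0, 0, 0]], [[-0.0515, 0.231, 0.065], [0, 0, 0]], [[-0.0515, 0.231, 0.065], [0, 0, 0]]], gripper=50)

```text
t: 17.65
tool_pos: [0.4534, -0.0846, 0.0964]
tcp_rot: [[-0.935, 0.356, -0.001], [0.356, 0.935, 0.0], [0.001, -0.0, -1.0]]
ft_force: [0.3, -0.8, 0.9]
width: 0.804
grasp_force: 0.0
```

```bash
python3 - <<'E'
from m import *
im=snap('scene','scene7.png'); t=snap('top','top7.png'); s=get_state();print(s['tool_pos'],s['width'],s['t'],s['ft_force'])
for n,i in(('top',t),('scene',im)):
    b,e=board('blue',{n:i},(.505,-.265)); c=w(b,np.array([[0,-.048],[-.04,.048],[.042,.05]])); print(n,b.round(4),e,c[:,:2].round(4).tolist())
    # draw disc base/top outlines predicted at centre + placed on circle centre
    big=cv2.resize(i,None,fx=4,fy=4,interpolation=cv2.INTER_CUBIC)
    for z in(.012,.038):
        uv=proj(n,np.c_[circ(*c[0,:2],.056),np.full(72,z)])*4+1.5
        cv2.polylines(big,[np.round(uv).astype(np.int32)],True,(255,0,255),1)
    u,v=(proj(n,c[0])[0]*4).astype(int); cv2.imwrite(f'pics/z{n}.png',big[v-190:v+190,u-190:u+190][:,:,::-1])
cv2.imwrite('pics/z7.png',np.hstack([cv2.imread('pics/ztop.png'),cv2.imread('pics/zscene.png')]))
E
```

```text
[ 0.45369226 -0.08500504  0.09698573] 0.8029011185714395 17.75 [ 0.755476    0.3219023  -0.70261413]
top [ 0.5072 -0.2688 -0.0272] [np.float32(1.9467337)] [[0.5059, -0.3168], [0.4685, -0.2198], [0.5506, -0.22]]
scene [ 0.5052 -0.2636 -0.027 ] [np.float32(-1.6128411)] [[0.5039, -0.3116], [0.4665, -0.2145], [0.5486, -0.2148]]
```

View pics/z7.png

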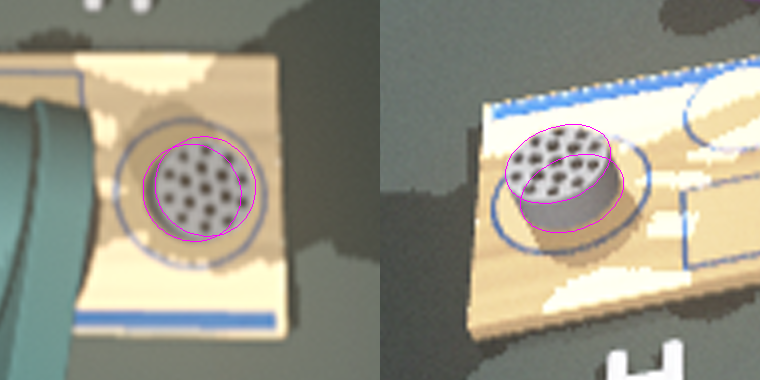

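arm_command(plan=[[[0, 0, -0.025], [0, 0, 0]], [[0, 0, -0.05], [0, 0, 0]], [[0, 0, -0.07], [0, 0, 0]], [[0, 0, -0.077], [0, 0, 0]], [[0, 0, -0.077], [0, 0, 0]], [[0, 0, -0.077], [0, 0, 0]]])

```text
t: 18.25
tool_pos: [0.4538, -0.0847, 0.0207]
tcp_rot: [[-0.934, 0.356, 0.0], [0.356, 0.934, -0.0], [-0.0, -0.0, -1.0]]
ft_force: [0.7, -0.4, 0.6]
width: 0.808
grasp_force: 0.0
```

arm_command(plan=[[[0, 0, 0], [0, 0, 0]], [[0, 0, 0], [0, 0, 0]], [[0, 0, 0], [0, 0, 0]], [[0, 0, 0], [0, 0, 0]], [[0, 0, 0], [0, 0, 0]], [[0, 0, 0], [0, 0, 0]], [[0, 0, 0], [0, 0, 0]], [[0, 0, 0], [0, 0, 0]], [[0, 0, 0], [0, 0, 0]]], gripper=255)

```text
t: 19.0
tool_pos: [0.4536, -0.0841, 0.0201]
tcp_rot: [[-0.935, 0.356, 0.0], [0.356, 0.935, 0.0], [-0.0, 0.0, -1.0]]
ft_force: [-1.1, 0.3, 2.7]
width: 0.383
grasp_force: 30.0
```

arm_command(plan=[[[0, 0, 0.015], [0, 0, 0]], [[0, 0, 0.045], [0, 0, 0]], [[0, 0, 0.07], [0, 0, 0]], [[0.002, -0.016, 0.075], [0, 0, 0]], [[0.004, -0.037, 0.075], [0, 0, 0]], [[0.007, -0.064, 0.075], [0, 0, 0]], [[0.01, -0.092, 0.075], [0, 0, 0]], [[0.013, -0.117, 0.075], [0, 0, 0]], [[0.0145, -0.13, 0.07], [0, 0, 0]], [[0.0145, -0.1335, 0.055], [0, 0, 0]], [[0.0145, -0.1335, 0.035], [0, 0, 0]], [[0.0145, -0.1335, 0.021], [0, 0, 0]], [[0.0145, -0.1335, 0.014], [0, 0, 0]], [[0.0145, -0.1335, 0.0122], [0, 0, 0]], [[0.0145, -0.1335, 0.0122], [0, 0, 0]], [[0.0145, -0.1335, 0.0122], [0, 0, 0]], [[0.0145, -0.1335, 0.0122], [0, 0, 0]], [[0.0145, -0.1335, 0.0122], [0, 0, 0]]])

```text
t: 20.5
tool_pos: [0.4681, -0.2176, 0.0324]
tcp_rot: [[-0.935, 0.356, 0.0], [0.356, 0.935, -0.0], [-0.0, -0.0, -1.0]]
ft_force: [0.2, -0.4, -0.5]
width: 0.378
grasp_force: 30.0
```

```bash
python3 - <<'E'
from m import *
im=snap('scene','scene8.png'); s=get_state();print(s['tool_pos'],s['width'],s['t'],s['ft_force'])
cv2.imwrite('pics/s8.png',cv2.resize(im[160:280,70:230],None,fx=4,fy=4,interpolation=cv2.INTER_CUBIC)[:,:,::-1])
E
```

```text
[ 0.46814304 -0.21759545  0.03245519] 0.3798607844924851 20.55 [-0.42206778  0.89464104  0.66320864]
```

View pics/s8.png

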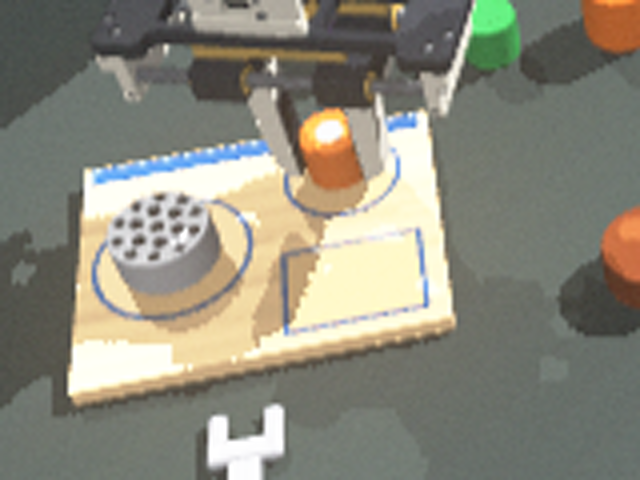

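arm_command(plan=[[[0, 0, 0], [0, 0, 0]], [[0, 0, 0], [0, 0, 0]], [[0, 0, 0], [0, 0, 0]], [[0, 0, 0], [0, 0, 0]], [[0, 0, 0.015], [0, 0, 0]], [[0, 0, 0.045], [0, 0, 0]], [[0, 0, 0.078], [0, 0, 0]]], gripper=105)

```text
t: 21.13
tool_pos: [0.4671, -0.2172, 0.1098]
tcp_rot: [[-0.935, 0.356, -0.003], [0.356, 0.935, 0.001], [0.003, 0.0, -1.0]]
ft_force: [0.7, -0.6, 0.0]
width: 0.59
grasp_force: 0.0
```

arm_command(plan=[[[0.013, 0.016, 0], [0, 0, -3]], [[0.032, 0.04, 0], [0, 0, -8]], [[0.053, 0.067, 0], [0, 0, -13]], [[0.075, 0.094, 0], [0, 0, -18]], [[0.098, 0.122, 0], [0, 0, -23]], [[0.12, 0.15, 0], [0, 0, -28]], [[0.142, 0.178, 0], [0, 0, -33]], [[0.164, 0.206, 0], [0, 0, -37]], [[0.187, 0.234, 0], [0, 0, -41]], [[0.206, 0.258, -0.005], [0, 0, -44]], [[0.22, 0.275, -0.01], [0, 0, -46]], [[0.2255, 0.2825, -0.02], [0, 0, -46]], [[0.2255, 0.2825, -0.02], [0, 0, -46]], [[0.2255, 0.2825, -0.02], [0, 0, -46]], [[0.2255, 0.2825, -0.02], [0, 0, -46]]], gripper=70)

```text
t: 22.38
tool_pos: [0.6929, 0.0638, 0.0903]
tcp_rot: [[-0.393, 0.919, -0.0], [0.919, 0.393, -0.0], [-0.0, -0.0, -1.0]]
ft_force: [-0.4, -0.1, 0.7]
width: 0.724
grasp_force: 0.0
```

```bash
python3 - <<'E'
from m import *
im=snap('scene','scene9.png'); s=get_state();print(s['tool_pos'],s['width'],s['t'],s['ft_force'],s['tcp_rot'].round(3))
big=cv2.resize(im[170:310,220:380],None,fx=4,fy=4,interpolation=cv2.INTER_CUBIC)
q=rect(0,0,.046,.026); a=np.radians(113); R=np.array([[np.cos(a),-np.sin(a)],[np.sin(a),np.cos(a)]])
for z in(0,.03):
    for u in (proj('scene',np.c_[q@R.T+[.6936,.065],np.full(len(q),z)])-[220,170])*4+1.5: cv2.circle(big,tuple(int(x) for x in u),1,(255,0,255),-1)
cv2.imwrite('pics/s9.png',big[:,:,::-1])
E
```

```text
[0.6930609  0.06370645 0.09070657] 0.7249511606936555 22.4333 [-0.88505514 -0.3798915   0.61324267] [[-0.393  0.92   0.   ]
 [ 0.92   0.393 -0.   ]
 [-0.     0.    -1.   ]]
```

View pics/s9.png

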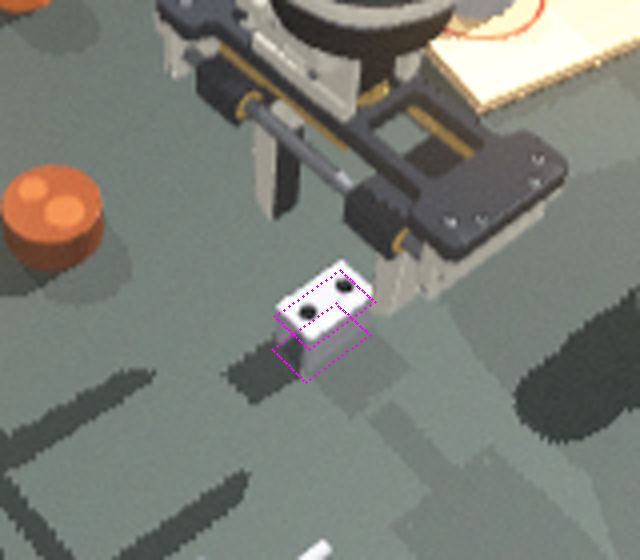

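arm_command(plan=[[[0, 0, -0.02], [0, 0, 0]], [[0, 0, -0.045], [0, 0, 0]], [[0, 0, -0.063], [0, 0, 0]], [[0, 0, -0.07], [0, 0, 0]], [[0, 0, -0.07], [0, 0, 0]], [[0, 0, -0.07], [0, 0, 0]]])

```text
t: 22.93
tool_pos: [0.6937, 0.0644, 0.0213]
tcp_rot: [[-0.393, 0.92, 0.001], [0.92, 0.393, 0.0], [-0.0, 0.001, -1.0]]
ft_force: [0.0, 0.1, 1.1]
width: 0.729
grasp_force: 0.0
```

arm_command(plan=[[[0, 0, 0], [0, 0, 0]], [[0, 0, 0], [0, 0, 0]], [[0, 0, 0], [0, 0, 0]], [[0, 0, 0], [0, 0, 0]], [[0, 0, 0], [0, 0, 0]], [[0, 0, 0], [0, 0, 0]], [[0, 0, 0], [0, 0, 0]], [[0, 0, 0], [0, 0, 0]], [[0, 0, 0], [0, 0, 0]], [[0, 0, 0], [0, 0, 0]]], gripper=255)

```text
t: 23.77
tool_pos: [0.6934, 0.0649, 0.0202]
tcp_rot: [[-0.393, 0.919, -0.0], [0.919, 0.393, -0.0], [0.0, -0.0, -1.0]]
ft_force: [-2.0, -0.8, 1.9]
width: 0.279
grasp_force: 30.0
```

```bash
python3 - <<'E'
from m import *
t=snap('top','top10.png'); im=snap('scene','scene10.png'); s=get_state();print(s['tool_pos'],s['width'],s['t'],s['tcp_rot'].round(3)[:2,:2].tolist())
big=cv2.resize(im[200:300,230:370],None,fx=4,fy=4,interpolation=cv2.INTER_CUBIC); cv2.imwrite('pics/s10.png',big[:,:,::-1])
for n,i in(('top',t),('scene',im)):
    b,e=board('blue',{n:i},(.505,-.266)); print(n,b.round(4),e,w(b,np.array([[.042,.05]])).round(4))
E
```

```text
[0.69344236 0.06486707 0.02023115] 0.2754433218647486 23.8667 [[-0.393, 0.919], [0.919, 0.393]]
top [ 0.5071 -0.2676 -0.0369] [np.float32(-1.7112567)] [[ 0.5509 -0.2192  0.012 ]]
scene [ 0.5052 -0.2635 -0.0361] [np.float32(-0.34950018)] [[ 0.549  -0.2151  0.012 ]]
```

View pics/s10.png

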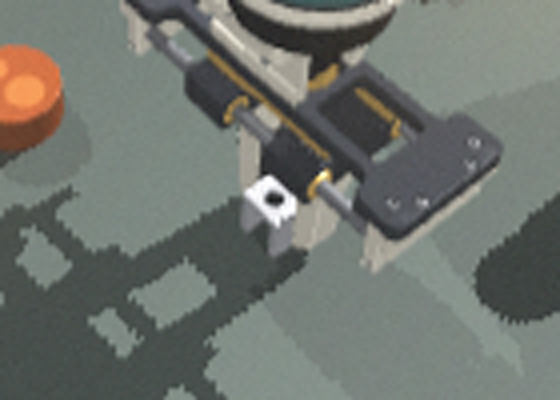

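arm_command(plan=[[[0, 0, 0.015], [0, 0, 0]], [[0, 0, 0.045], [0, 0, 0]], [[0, 0, 0.078], [0, 0, 0]], [[-0.009, -0.018, 0.09], [0, 0, -2]], [[-0.021, -0.042, 0.09], [0, 0, -5]], [[-0.036, -0.071, 0.09], [0, 0, -8]], [[-0.052, -0.103, 0.09], [0, 0, -11]], [[-0.069, -0.137, 0.09], [0, 0, -14]], [[-0.086, -0.17, 0.09], [0, 0, -17]], [[-0.103, -0.204, 0.09], [0, 0, -20]], [[-0.118, -0.234, 0.09], [0, 0, -23]], [[-0.131, -0.26, 0.09], [0, 0, -25]], [[-0.14, -0.277, 0.085], [0, 0, -25]], [[-0.143, -0.2835, 0.07], [0, 0, -25]], [[-0.143, -0.2835, 0.05], [0, 0, -25]], [[-0.143, -0.2835, 0.033], [0, 0, -25]], [[-0.143, -0.2835, 0.02], [0, 0, -25]], [[-0.143, -0.2835, 0.014], [0, 0, -25]], [[-0.143, -0.2835, 0.0125], [0, 0, -25]], [[-0.143, -0.2835, 0.0122], [0, 0, -25]]])

```text
t: 25.53
tool_pos: [0.5508, -0.2186, 0.0329]
tcp_rot: [[0.032, 0.999, 0.0], [0.999, -0.032, -0.0], [-0.0, 0.0, -1.0]]
ft_force: [0.3, 0.4, -1.7]
width: 0.277
grasp_force: 30.0
```

arm_command(plan=[[[0, 0, 0], [0, 0, 0]], [[0, 0, 0], [0, 0, 0]], [[0, 0, 0], [0, 0, 0]], [[0, 0, 0], [0, 0, 0]]])

```text
t: 25.87
tool_pos: [0.5507, -0.2187, 0.0328]
tcp_rot: [[0.032, 0.999, 0.001], [0.999, -0.032, -0.0], [-0.0, 0.001, -1.0]]
ft_force: [-0.1, -0.3, -2.0]
width: 0.278
grasp_force: 30.0
```

```bash
python3 - <<'E'
from m import *
im=snap('scene','scene11.png'); s=get_state();print(s['tool_pos'],s['width'],s['t'],s['ft_force'],s['tcp_rot'].round(3)[:2,:2].tolist())
cv2.imwrite('pics/s11.png',cv2.resize(im[160:280,70:230],None,fx=4,fy=4,interpolation=cv2.INTER_CUBIC)[:,:,::-1])
E
```

```text
[ 0.55061667 -0.21866598  0.03270546] 0.2770770439454868 25.9167 [-0.362946   -0.26451616 -2.19661485] [[0.032, 0.999], [0.999, -0.032]]
```

View pics/s11.png

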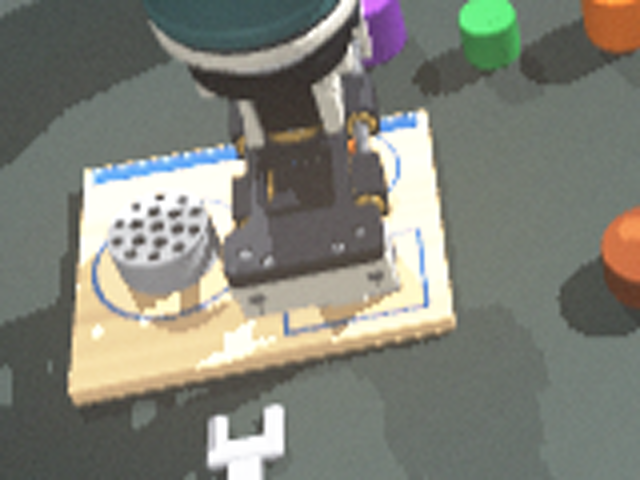

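arm_command(plan=[[[0, 0, -0.0004], [0, 0, 0]], [[0, 0, -0.0004], [0, 0, 0]], [[0, 0, -0.0004], [0, 0, 0]]])

```text
t: 26.17
tool_pos: [0.5506, -0.2187, 0.0322]
tcp_rot: [[0.032, 0.999, 0.0], [0.999, -0.032, -0.0], [-0.0, 0.0, -1.0]]
ft_force: [-0.8, 0.7, 2.2]
width: 0.276
grasp_force: 30.0
```

arm_command(plan=[[[0, 0, 0], [0, 0, 0]], [[0, 0, 0], [0, 0, 0]], [[0, 0, 0], [0, 0, 0]], [[0, 0, 0], [0, 0, 0]], [[0, 0, 0.012], [0, 0, 0]], [[0, 0, 0.04], [0, 0, 0]], [[0, 0, 0.075], [0, 0, 0]], [[0, 0.015, 0.11], [0, 0, 0]], [[0, 0.04, 0.13], [0, 0, 0]], [[0, 0.075, 0.13], [0, 0, 0]], [[0, 0.11, 0.13], [0, 0, 0]], [[0, 0.15, 0.13], [0, 0, 0]], [[0, 0.185, 0.13], [0, 0, 0]], [[0, 0.215, 0.13], [0, 0, 0]], [[0, 0.24, 0.13], [0, 0, 0]], [[0, 0.24, 0.13], [0, 0, 0]], [[0, 0.24, 0.13], [0, 0, 0]]], gripper=130)

```text
t: 27.58
tool_pos: [0.5505, 0.0223, 0.1629]
tcp_rot: [[0.03, 1.0, 0.001], [1.0, -0.03, -0.0], [-0.0, 0.001, -1.0]]
ft_force: [0.8, 0.4, 0.5]
width: 0.485
grasp_force: 0.0
```

```bash
python3 - <<'E'
from m import *
im=snap('scene','scene12.png'); t=snap('top','top12.png'); s=get_state();print(s['tool_pos'],s['t'],s['ft_force'])
k=lambda a:cv2.resize(a,(400,300),interpolation=cv2.INTER_CUBIC)
cv2.imwrite('pics/s12.png',np.vstack([np.hstack([k(im[165:285,70:230]),k(t[150:255,310:450])]),np.hstack([k(im[125:215,290:410]),k(t[165:285,60:220])])])[:,:,::-1])
E
```

```text
[0.5505222  0.02086821 0.16251312] 27.6833 [ 0.4653193  -0.51968604 -0.14305603]
```

View pics/s12.png

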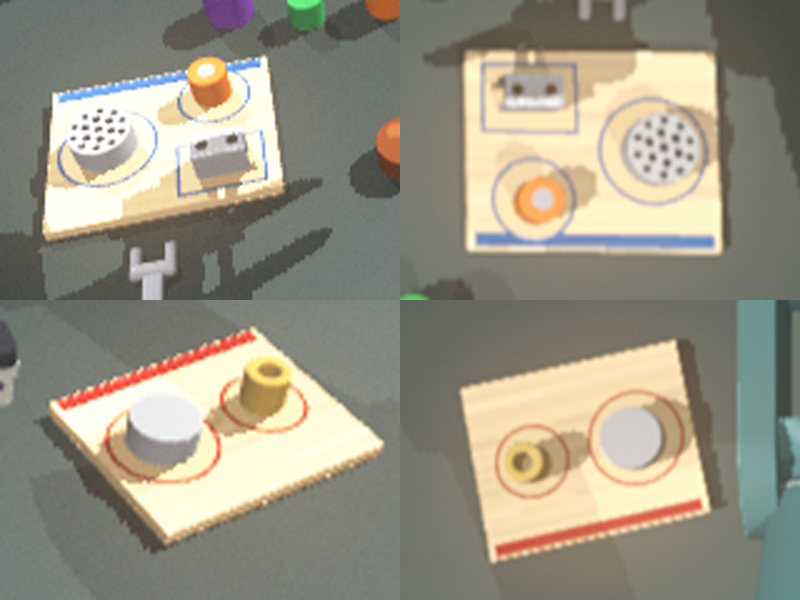

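```bash
python3 -c "
from workcell import job; print(job.finish_job())"
```

```text
the job is handed in; nothing more can be done
None
```

Both kits are made up and handed in at about 28 s of the 109 s. The last pictures show all five parts flat within about 3 mm of the middle of their outlines, and the rusty disc, jar and wrench were not touched.

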